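# Hang the tool tray on the slotted upright

## Robot

A 7-joint arm with a two-finger parallel gripper is mounted at the origin on the work surface. World frame = base frame: x ahead of the robot, y to its left, z up, the work surface at z = 0. Lengths are in m, angles in rad, forces in N, time in s.
With the tool pointing down it reaches from about 0.425 to 0.875 m from the base axis. Payload 4.7 kg.
Tool frame: the origin (TCP) lies on the centre line of the jaws, within the pads' length; the fingertips stand 8 mm ahead of it and the grasp point (between the pads) lies 11 mm behind it; z points along the fingers, y is the direction in which the jaws open and shut (so a half turn about z gives the same grasp; the last joint's range is limited). The gripper opens to 87 mm and grips with 3 to 60 N. Pads are 19 mm wide; open, the fingers measure 117 mm over their backs; the gripper's body (75 mm by 190 mm) begins 51 mm behind the grasp point.
Start: joints at [1.348, 0.321, -0.07, 1.45, 0.023, 1.371, -0.057], TCP at [0.152, -0.632, 0.231] pointing down, gripper open.
Joint ranges: [-2.86, 2.86], [-0.3, 2.09], [-1.38, 1.24], [0.06, 2.45], [-1.56, 4.7], [0.09, 2.05], [-2.69, 2.69]. Speed limits (rad/s): [2.57, 2.57, 3.14, 3.14, 3.14, 3.14, 3.14].

## Interface

Orientations are given as a rotation vector (axis times angle).
In Python, from bench import ctrl, cams, workorder gives the robot as it stands. The module is installed in compiled form; this text tells all that it offers.
- The arm moves only by the tool carry_out, never from a script. Its argument "rows" is a list of rows, each an object with "offset": the shift along the tool's x, y, z in m, a list of three; "rot": the turn, a rotation vector about the tool's x, y, z in degrees, a list of three; "gripper": the opening, from 0 (shut) to 1 (fully open). In form: [{"offset": [dx, dy, dz], "rot": [rx, ry, rz], "gripper": gripper}, ...]. A call has 1 to 10 rows; each row shifts and turns the commanded pose from where the row before left it, along the tool's axes as they then stand; what a row does not reach is not made up. A row lasts 1/8 s, in which the tool goes at most 62.5 mm and 10.7 degrees, less where a joint would pass 70% of its speed; a pose out of reach is approached as far as the arm can. A call is refused whole if a number of a shift passes 0.0625 or a number of a turn 10.7, either way. A call with a gripper value outside its range is refused whole. The fingers move at their own pace and stop on an object; "grip_force" is the grip in N (left out, the last holds). Time passes only in rows, so rows that do not move let the fingers close. It gives the time, the measured TCP pose, the force and the opening at its end, in the units of the state.
- ctrl.get_state(): the state, without advancing time (a new reading comes with each control period).
- cams.get_image(name): name is "scene" or "top" or "wrist"; returns a dict with "img" (420x560x3 uint8, red, green, blue), "vfov" (degrees; the focal length in pixels is half the picture's height over the tangent of half this angle, whatever the lens; pixels are square), "cx", "cy" (the principal point, pixels), "R" (3x3) and "t" (3): a world point X has camera coordinates R X + t. Camera axes: x right, y down, z forward; pixel columns grow to the right and rows downward; lengths in m; the calibration is good to about 2 mm. A picture is of the moment at which its call begins. There is no depth.
- workorder.close_job(): hands the job in, once; it reports no verdict.
The state is a dict: "time": time; "joint_positions": joint angles; "qd": joint speeds; "joint_torque": joint torques, N m; "position": TCP position; "tool_rot": TCP orientation; "ft_force": force on the tool from outside, world axes, zero at the start; "torque": the same for the moment, N m; "grip_width": opening from 0.0 (shut) to 1.0 (fully open).
Only numpy, scipy, OpenCV 4.12 (cv2) and the standard library are available. Lean on these libraries where they do the work, as an engineer would, in place of code of your own. Each camera call takes 0.05 s, during which the arm holds its last target.

## Task

Hang the loose steel tool tray on the slotted upright: press its two hook tabs into the upper two of the three slots, push it back flat against the front plate, then lower it until both tabs are fully down behind the plate, and let go. The tray must hang level and square on the upright; do not knock the other things on the bench about.

Things in the scene. Friction and masses are not known exactly. Their poses are not given: they have to be found in the camera images.
- upright: Grey sheet-steel post, 180 mm high, 60 mm wide, U-shaped from above, fixed to the bench by a foot plate 8 mm thick, 100 mm wide, from 30 mm before to 80 mm behind the front face. Origin: outer surface of the 4 mm front plate, mid-width, at bench height. x points into the post (the way the tabs go in), z up. Three slots on the centre line, lower edges 50, 95 and 140 mm above the bench; hollow behind.
- top_slot (a point): Middle of the lower edge of the uppermost slot, on the outer surface of the front plate (140 mm above the bench). Each slot is 14 mm wide and 30 mm high; slots repeat every 45 mm. The tabs pass straight in while top_tab is 9 to 22 mm higher than this point (15 mm is midway). Axes as the upright's.
- tray: Loose steel tool tray, 0.2 to 0.35 kg, 110 long, 70 wide, rims 12 mm high, standing on the bench. Back plate 90 mm high, 40 wide; wooden rib 10 mm thick along the middle, its top 55 mm up. Origin: rear surface of the back plate, mid-width, at the underside. x points the way the tabs stick out, z up. Fully hung, its origin is 69 mm straight above the upright's and their axes agree.
- top_tab (a point): Where the underside of the upper hook tab's neck meets the back plate, 71 mm above the tray's underside; the lower tab is alike, 45 mm below. Tabs are 6 mm wide, on the centre line, and stick out 11.5 mm: a neck 8 mm high, and at its end a lip 5 mm thick that hangs 9 mm below the neck, 6.5 mm clear of the back plate. Fully hung it meets top_slot. Axes as the tray's.
- tray_grip (a point): A good place to grasp the tray from above, closing across the rib: mid-thickness of the wooden rib, 60 mm in front of the back plate's rear surface (tray x = -60 mm) and 40 mm above the tray's underside, 15 mm below the rib's top edge. Axes as the tray's.
- jar: Bystander: white glue jar, 84 mm across and 85 mm high; origin under its centre.
- bowl: Bystander: white bowl, 136 mm across and 45 mm high; origin under its centre.
- cup: Bystander: paper coffee cup with black lid, 84 mm across and 114 mm high; origin under its centre.
- shears: Bystander: leather shears lying flat, about 200 mm long and 10 mm high; origin near the pivot, blades along +x.
- hammer: Bystander: hammer lying flat; its length along x.
- spatula: Bystander: glue spatula lying flat; its length along x.
- slicker: Bystander: turned wooden edge slicker standing upright, 36 mm across and 85 mm high; origin under its centre.
Mind the look-alikes: they are no part of the job. Leave any pink look-alike of the tray alone.

How it is judged:
At the end, for the whole second after the job is handed in: The tray hangs at rest in the upper two slots: its origin is within 4 mm of the plane of the upright's front face, within 6 mm of its centre line and 65 to 73 mm above the bench (69 mm is fully down), square to it within 0.15 rad and upright within 0.1 rad (x of tray in the frame of upright between -0.004 and 0.004 m and y of tray in the frame of upright between -0.006 and 0.006 m and z of tray in the frame of upright between 0.065 and 0.073 m and angle between the x axis of tray and the x axis of upright, either way round below 0.15 rad and angle between tray's own z axis and vertical below 0.1 rad and linear speed of tray below 0.02 m/s and angular speed of tray below 0.2 rad/s); the robot touches nothing.
It fails at once if a bystander is knocked away (moved more than 40 mm) (distance of any of jar, bowl, cup, shears, hammer, spatula, slicker from where it was at the start of the episode above 0.04 m).
It also fails if it takes over 42 s, if anything falls off the work surface, if the arm or the gripper's body presses on something with over 40 N, if the wrist force passes 120 N, or if a joint passes its speed limit or range.

## Working session

There is one attempt and no reset: what is moved stays moved. The work goes in short steps, Python scripts to look and compute and a tool call to move; the robot and the scene stay as the last step left them, time stands still between calls to the robot, and variables do not carry over. Pictures are saved under pics/ and viewed, and the job is handed in when it is done.

Besides the shell and the picture viewer there is one more tool, called after "Call:" by a JSON object that holds its "method" and its "body". carry_out: Moves the arm, as the interface text tells. Its arguments: {"type":"object","properties":{"rows":{"type":"array"},"grip_force":{"type":"number"}},"required":["rows"]}

```bash
mkdir -p pics
python3 - <<'E'
from bench import ctrl,cams
import cv2,numpy as np
s=ctrl.get_state()
for k,v in s.items(): print(k,np.round(v,4))
for n in ["scene","top","wrist"]:
    d=cams.get_image(n); cv2.imwrite(f"pics/{n}0.png",d["img"][:,:,::-1])
    print(n,d["vfov"],d["cx"],d["cy"],np.round(d["R"],3).tolist(),np.round(d["t"],3))
E
```

```text
time 0.0
joint_positions [ 1.3481  0.3218 -0.0701  1.4517  0.0226  1.3708 -0.0569]
qd [-0.0006  0.0004 -0.0018 -0.0018  0.0001  0.     -0.0003]
joint_torque [ 2.00000e-04 -4.91280e+01 -4.03400e-01 -3.12524e+01 -6.39000e-02
  4.38000e-02  2.00000e-04]
position [ 0.1523 -0.6314  0.2295]
tool_rot [-3.1177e+00 -3.7090e-01  5.0000e-04]
ft_force [ 0.4336 -0.2941  0.6126]
torque [ 0.0059 -0.0084  0.0699]
grip_width 0.9959
scene 49.795162107610295 275.0880639983391 209.3678825947718 [[-0.532, 0.846, -0.011], [0.559, 0.342, -0.756], [-0.636, -0.408, -0.655]] [ 0.314 -0.231  1.513]
top 55.28555229265677 285.86308964369795 208.28926176516066 [[-0.004, -1.0, 0.012], [-0.988, 0.002, -0.154], [0.154, -0.013, -0.988]] [-0.027  0.546  1.202]
wrist 68.82585638256185 281.9532102826617 214.01660020502737 [[0.234, -0.972, -0.002], [-0.933, -0.226, 0.281], [-0.274, -0.064, -0.96]] [-0.649 -0.032  0.391]
```

View pics/scene0.png

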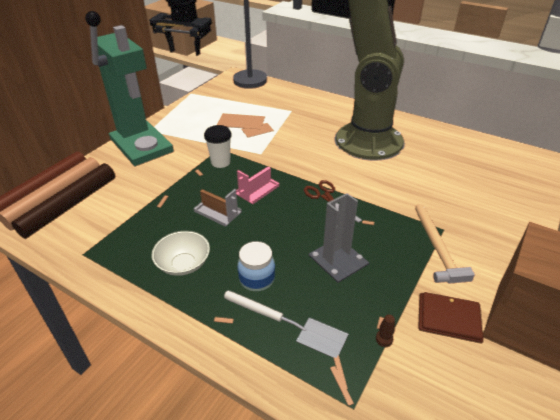

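View pics/top0.png

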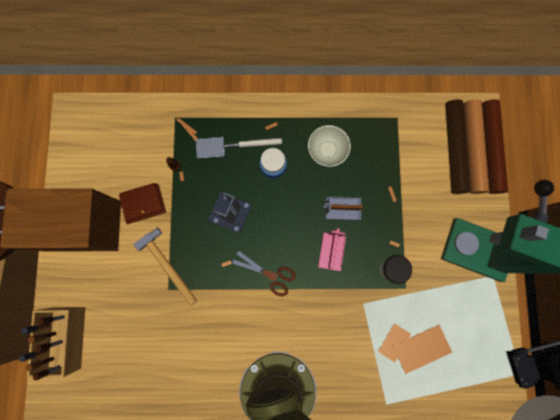

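View pics/wrist0.png

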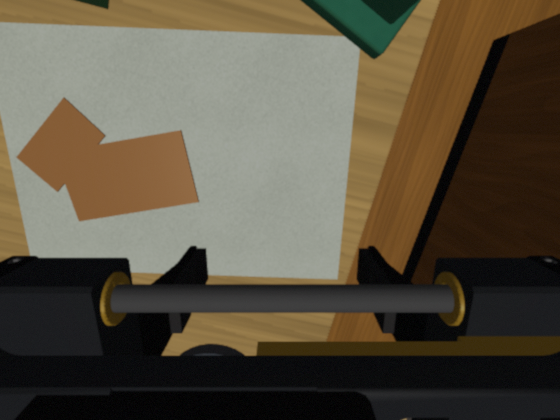

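Candidates for the tray: the grey tray with the wooden rib at top (344,208) / scene (218,206), and the pink look-alike at top (332,250) / scene (257,184). I choose the grey one. For the upright there is one candidate, at top (230,212) / scene (340,235). I'll check both in close crops.

Run:
```python
import cv2,numpy as np
t=cv2.imread("pics/top0.png");s=cv2.imread("pics/scene0.png")
a=cv2.resize(t[185:285,305:375],None,fx=6,fy=6,interpolation=2)[:600]
b=cv2.resize(t[185:240,200:260],None,fx=6,fy=6,interpolation=2)
c=cv2.resize(s[160:230,185:285],None,fx=7,fy=7,interpolation=2)
e=cv2.resize(s[185:280,300:375],None,fx=6,fy=6,interpolation=2)
for n,i in zip("abce",(a,b,c,e)): cv2.imwrite(f"pics/c_{n}.png",i)
ab=np.zeros((600,790,3),np.uint8); ab[:600,:420]=a; ab[:330,425:785]=b; cv2.imwrite("pics/c_ab.png",ab)
```

```text
(no output)
```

View pics/c_ab.png

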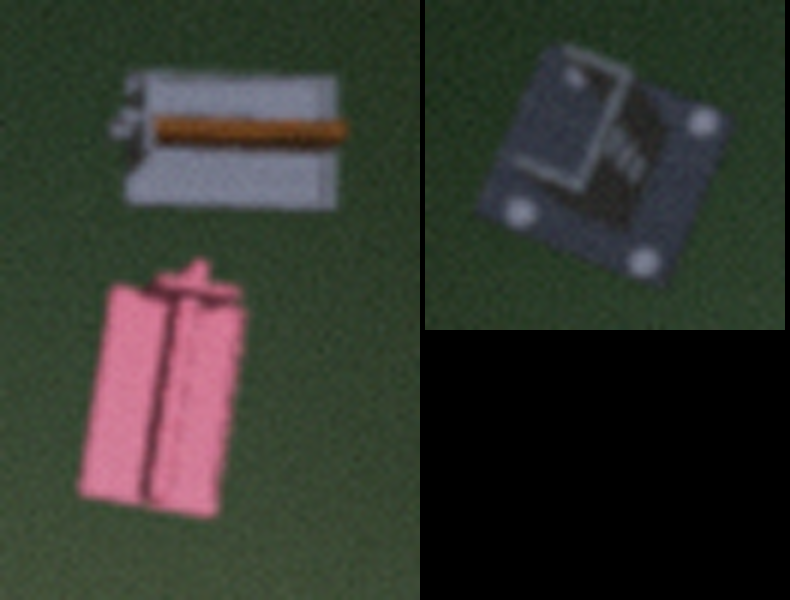

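View pics/c_c.png

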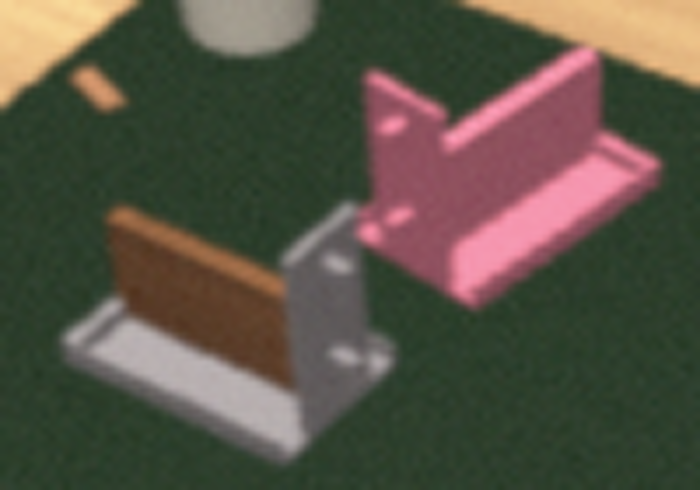

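View pics/c_e.png

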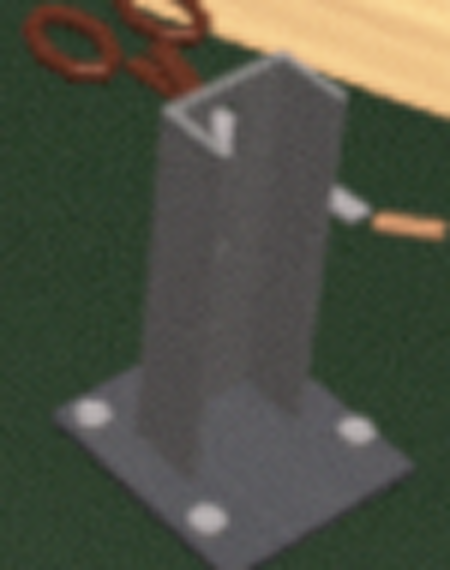

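The crops confirm it. The grey tray has the wooden rib, and its tabs point image-left (about +y). The upright's front plate faces image right and down, with its U opening upper-left. Next I measure both.

```bash
cat > h.py <<'E'
import cv2,numpy as np
from scipy.spatial.transform import Rotation as Rn
def K(d):
    f=d["img"].shape[0]/2/np.tan(np.radians(d["vfov"]/2)); return f
def ray(d,p,z):
    f=K(d);R=np.array(d["R"]);t=np.array(d["t"])
    v=R.T@np.array([(p[0]-d["cx"])/f,(p[1]-d["cy"])/f,1.]);c=-R.T@t
    return c+v*(z-c[2])/v[2]
def proj(d,X):
    c=np.array(d["R"])@np.array(X)+np.array(d["t"]);f=K(d)
    return np.array([d["cx"]+f*c[0]/c[2],d["cy"]+f*c[1]/c[2]])
def trayp(x,y,yaw,z,p):
    c,s=np.cos(yaw),np.sin(yaw); return [x+c*p[0]-s*p[1],y+s*p[0]+c*p[1],z+p[2]]
E
python3 - <<'E'
from h import *
from bench import cams
d=cams.get_image("top"); im=d["img"].astype(int)
r,g,b=im[...,0],im[...,1],im[...,2]
def show(m,name,box):
    x0,x1,y0,y1=box
    sub=np.zeros(m.shape,np.uint8); sub[y0:y1,x0:x1]=m[y0:y1,x0:x1]
    cs,_=cv2.findContours(sub*255,0,1); c=max(cs,key=cv2.contourArea); 
    print(name,cv2.contourArea(c),cv2.minAreaRect(c)); return c
print(im[200,345],im[216,345],im[230,320],im[206,345],im[220,240],im[196,224],im[192,226])
grey=(b>g+2)
ct=show(grey,"tray",(315,370,185,232))
bx=cv2.boxPoints(cv2.minAreaRect(ct)); print([np.round(ray(d,p,.012),4).tolist() for p in bx])
cu=show(grey,"foot",(200,260,185,240))
bx=cv2.boxPoints(cv2.minAreaRect(cu)); print([np.round(ray(d,p,.008),4).tolist() for p in bx])
rib=(r>b+35)
cr=show(rib,"rib",(315,370,195,222))
bx=cv2.boxPoints(cv2.minAreaRect(cr)); print([np.round(ray(d,p,.055),4).tolist() for p in bx])
x=cv2.resize(cv2.cvtColor(d["img"],4)[185:240,200:260],None,fx=10,fy=10,interpolation=2)
cv2.drawContours(x,[((cu-[200,185])*10+5)],-1,(0,0,255),1); cv2.imwrite("pics/foot.png",x)
# top U corners by eye from crop at z=.18
for p in [(565,48),(630,72),(580,188),(515,160)]:
    q=((p[0]-425)/6-.5+200,p[1]/6-.5+185); print(np.round(q,1),np.round(ray(d,q,.18),4))
E
```

```text
[115 119 139] [117 121 137] [47 64 44] [106  66  30] [53 58 67] [80 81 92] [44 58 43]
tray 505.5 ((341.6765441894531, 208.08705139160156), (37.49002456665039, 21.542776107788086), 2.290609836578369)
[[0.5191, -0.145, 0.012], [0.5885, -0.1491, 0.012], [0.5834, -0.269, 0.012], [0.514, -0.2639, 0.012]]
foot 906.5 ((229.62071228027344, 212.05174255371094), (33.745758056640625, 31.382244110107422), 23.198589324951172)
[[0.5151, 0.218, 0.008], [0.6081, 0.1809, 0.008], [0.5647, 0.0812, 0.008], [0.4726, 0.1193, 0.008]]
rib 75.5 ((346.5, 206.5), (3.0, 31.0), 90.0)
[[0.5541, -0.1674, 0.055], [0.5539, -0.2631, 0.055], [0.5445, -0.2628, 0.055], [0.5448, -0.1672, 0.055]]
[222.8 192.5] [0.5694 0.1474 0.18  ]
[233.7 196.5] [0.5581 0.1173 0.18  ]
[225.3 215.8] [0.5042 0.1392 0.18  ]
[214.5 211.2] [0.5172 0.1692 0.18  ]
```

View pics/foot.png

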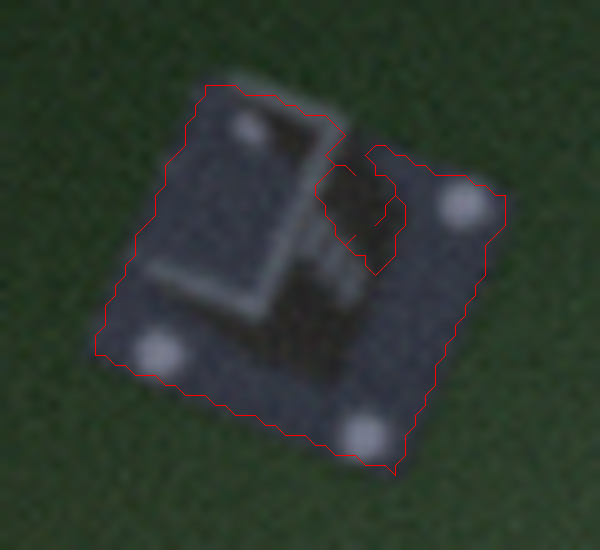

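Run:
```python
from h import *
from bench import cams,ctrl
s=ctrl.get_state();R=Rn.from_rotvec(s["tool_rot"]).as_matrix();p=np.array(s["position"])
d=cams.get_image("wrist");c=-np.array(d["R"]).T@d["t"]
print("cam in tool",R.T@(c-p)); print("cam axes in tool (cols)",np.round(R.T@np.array(d["R"]).T,3)); print(np.round(R,3))
t=cams.get_image("top")
for n,q,z in [("pinkplateL",(330.5,232),.09),("pinkR",(345,233.5),.09),("jar",(273,160),.085),("bowl",(329,146),.045),("cup",(398,268),.114),("shears",(262,268),.01)]: print(n,np.round(ray(t,q,z),3))
```

```text
cam in tool [ 0.0791929   0.00037084 -0.15388517]
cam axes in tool (cols) [[-0.    -0.96  -0.281]
 [ 1.    -0.    -0.   ]
 [ 0.    -0.281  0.96 ]]
[[ 0.972  0.235 -0.   ]
 [ 0.235 -0.972  0.001]
 [-0.    -0.001 -1.   ]]
pinkplateL [ 0.467 -0.16   0.09 ]
pinkR [ 0.463 -0.203  0.09 ]
jar [0.689 0.011 0.085]
bowl [ 0.746 -0.166  0.045]
cup [ 0.361 -0.348  0.114]
shears [0.363 0.046 0.01 ]
```

```bash
cat >> h.py <<'E'
def plan(p,R,dst,head,n):
    """rows from pose to dst with tool down at heading (deg)"""
    p=np.array(p,float);h0=np.degrees(np.arctan2(R[1,0],R[0,0]));dh=(head-h0+180)%360-180
    D=(np.array(dst)-p)/n
    tgt0=Rn.from_euler('z',head,degrees=True)*Rn.from_euler('x',180,degrees=True)
    for i in range(n):
        o=R.T@D; w=(Rn.from_euler('z',h0+dh*(i+1)/n,degrees=True)*Rn.from_euler('x',180,degrees=True)).as_matrix()
        rv=Rn.from_matrix(R.T@w).as_rotvec(degrees=True); print('{"offset":%s,"rot":%s}'%(np.round(o,4).tolist(),np.round(rv,2).tolist())); R=w
def cur():
    from bench import ctrl
    s=ctrl.get_state();return np.array(s["position"]),Rn.from_rotvec(s["tool_rot"]).as_matrix(),s
E
python3 - <<'E'
from h import *
p,R,s=cur(); plan(p,R,[.551,-.218,.21],87.6,10)
E
```

```text
{"offset":[0.0485, -0.0309, 0.002],"rot":[-0.03, 0.0, -7.4]}
{"offset":[0.052, -0.0244, 0.002],"rot":[0.0, 0.0, -7.4]}
{"offset":[0.0547, -0.0175, 0.002],"rot":[-0.0, 0.0, -7.4]}
{"offset":[0.0565, -0.0103, 0.002],"rot":[-0.0, 0.0, -7.4]}
{"offset":[0.0574, -0.0029, 0.002],"rot":[-0.0, 0.0, -7.4]}
{"offset":[0.0573, 0.0045, 0.002],"rot":[0.0, 0.0, -7.4]}
{"offset":[0.0562, 0.0119, 0.002],"rot":[0.0, 0.0, -7.4]}
{"offset":[0.0542, 0.019, 0.002],"rot":[0.0, 0.0, -7.4]}
{"offset":[0.0513, 0.0258, 0.002],"rot":[0.0, 0.0, -7.4]}
{"offset":[0.0476, 0.0322, 0.002],"rot":[0.0, 0.0, -7.4]}
```

Call:
{"method": "carry_out", "body": {"rows": [{"offset": [0.0485, -0.031, 0.002], "rot": [0, 0, -7.4], "gripper": 1}, {"offset": [0.052, -0.0245, 0.002], "rot": [0, 0, -7.4], "gripper": 1}, {"offset": [0.0545, -0.0175, 0.002], "rot": [0, 0, -7.4], "gripper": 1}, {"offset": [0.0565, -0.0105, 0.002], "rot": [0, 0, -7.4], "gripper": 1}, {"offset": [0.0575, -0.003, 0.002], "rot": [0, 0, -7.4], "gripper": 1}, {"offset": [0.0575, 0.0045, 0.002], "rot": [0, 0, -7.4], "gripper": 1}, {"offset": [0.056, 0.012, 0.002], "rot": [0, 0, -7.4], "gripper": 1}, {"offset": [0.054, 0.019, 0.002], "rot": [0, 0, -7.4], "gripper": 1}, {"offset": [0.0515, 0.026, 0.002], "rot": [0, 0, -7.4], "gripper": 1}, {"offset": [0.0475, 0.032, 0.002], "rot": [0, 0, -7.4], "gripper": 1}]}}

```text
time: 1.55
position: [0.5518, -0.2166, 0.2107]
tool_rot: [2.263, 2.178, -0.0]
ft_force: [0.0, -1.0, 0.4]
grip_width: 1.001
```

Run:
```python
from h import *
from bench import cams
p,R,s=cur(); print(p,np.round(R,3),s["time"])
d=cams.get_image("wrist"); cv2.imwrite("pics/w1.png",d["img"][:,:,::-1])
p,R,s=cur(); print(p,s["qd"],np.degrees(np.arctan2(R[1,0],R[0,0])))
```

```text
[ 0.55181828 -0.21664135  0.21074825] [[ 0.039  0.999  0.001]
 [ 0.999 -0.039 -0.001]
 [-0.001  0.001 -1.   ]] 1.55
[ 0.55710162 -0.2071408   0.21059243] [ 0.02240064 -0.04883601 -0.00015839  0.05055336 -0.0644286   0.03463628
 -0.01915143] 88.62819930922504
```

View pics/w1.png

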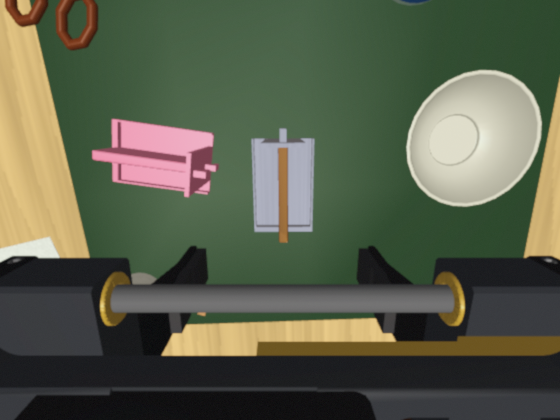

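The wrist view shows the tray at (283,185) with tabs up, the pink look-alike at (160,157) and the bowl at (475,138). I'll measure again now that the arm has settled.

Run:
```python
from h import *
from bench import cams
d=cams.get_image("wrist"); cv2.imwrite("pics/w2.png",d["img"][:,:,::-1])
p,R,s=cur(); print(p,np.round(s["qd"],3),np.degrees(np.arctan2(R[1,0],R[0,0])),s["time"])
im=d["img"].astype(int);r,g,b=im[...,0],im[...,1],im[...,2]
def rect(m,box,z,n):
    x0,x1,y0,y1=box;sub=np.zeros(m.shape,np.uint8);sub[y0:y1,x0:x1]=m[y0:y1,x0:x1]
    cs,_=cv2.findContours(sub*255,0,1);c=max(cs,key=cv2.contourArea);q=cv2.minAreaRect(c);bx=cv2.boxPoints(q)
    print(n,q);W=np.array([ray(d,v,z) for v in bx]);print(np.round(W,4).tolist(),W.mean(0));return c
rect((b>g+8)&(r>g-12),(235,330,110,245),.012,"tray")
rect((r>b+30),(260,310,120,250),.055,"rib")
x=cv2.resize(cv2.cvtColor(d["img"],4)[115:250,235:335],None,fx=4,fy=4,interpolation=2); cv2.imwrite("pics/w2c.png",x)
```

```text
[ 0.55495359 -0.20956357  0.21061863] [ 0.052 -0.026  0.08   0.021  0.037  0.027 -0.008] 88.320947534119 1.65
tray ((278.0, 189.0), (100.0, 60.0), 90.0)
[[0.5236, -0.1437, 0.012], [0.5908, -0.1453, 0.012], [0.5907, -0.2646, 0.012], [0.5171, -0.2627, 0.012]] [ 0.55555492 -0.20405699  0.012     ]
rib ((277.5, 204.5), (89.0, 9.0), 90.0)
[[0.552, -0.1631, 0.055], [0.561, -0.1633, 0.055], [0.5587, -0.2591, 0.055], [0.5489, -0.2589, 0.055]] [ 0.55511582 -0.21110413  0.055     ]
```

View pics/w2c.png

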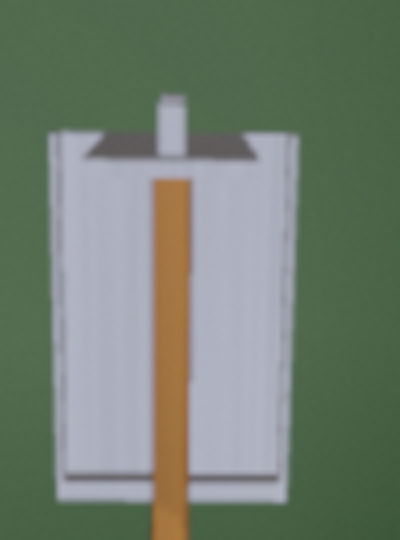

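Call:
{"method": "carry_out", "body": {"rows": [{"offset": [0, 0, 0], "rot": [0, 0, 0], "gripper": 1}, {"offset": [0, 0, 0], "rot": [0, 0, 0], "gripper": 1}, {"offset": [0, 0, 0], "rot": [0, 0, 0], "gripper": 1}]}}

```text
time: 2.02
position: [0.5499, -0.2195, 0.2106]
tool_rot: [2.271, 2.17, -0.001]
ft_force: [-0.4, -0.1, 0.2]
grip_width: 0.997
```

Run:
```python
from h import *
from bench import cams
d=cams.get_image("wrist"); cv2.imwrite("pics/w3.png",d["img"][:,:,::-1])
p,R,s=cur(); print(p,np.round(s["qd"],3),np.degrees(np.arctan2(R[1,0],R[0,0])),s["time"])
im=d["img"].astype(int);r,g,b=im[...,0],im[...,1],im[...,2]
m=(r>b+30)
L=[];Rr=[]
for y in range(155,236,3):
    xs=np.where(m[y,260:310])[0]+260
    if len(xs): L.append(ray(d,(xs.min()-.5,y),.055)[:2]);Rr.append(ray(d,(xs.max()+.5,y),.055)[:2])
C=(np.array(L)+np.array(Rr))/2
k=np.polyfit(C[:,1],C[:,0],1);print("rib heading",90-np.degrees(np.arctan(k[0])),"x at y=-.218",np.polyval(k,-.218),"width",np.mean(np.linalg.norm(np.array(L)-Rr,axis=1)))
ys=np.where(m[:,260:310].any(1))[0];print("rib rows",ys.min(),ys.max(),ray(d,(283,ys.min()-.5),.055),ray(d,(283,ys.max()+.5),.055))
gm=(b>g+8);gm[:,:235]=0;gm[:,330:]=0;gm[:110]=0;gm[245:]=0
A=[];B=[]
for y in range(150,225,3):
    xs=np.where(gm[y])[0];A.append(ray(d,(xs.min()-.5,y),.012)[:2]);B.append(ray(d,(xs.max()+.5,y),.012)[:2])
for Q in (A,B):
    Q=np.array(Q);k=np.polyfit(Q[:,1],Q[:,0],1);print("side",90-np.degrees(np.arctan(k[0])),np.polyval(k,-.218))
for x in (258,270,295,305):
    ys=np.where(gm[:,x])[0];print(x,ys.min(),ys.max(),ray(d,(x,ys.min()-.5),.012)[:2],ray(d,(x,ys.max()+.5),.012)[:2])
```

```text
[ 0.55002773 -0.21922075  0.21061182] [-0.003  0.001 -0.005 -0.    -0.002 -0.002 -0.002] 87.42553497409955 2.075
rib heading 88.44017826444451 x at y=-.218 0.5548232852567366 width 0.009295350100904647
rib rows 144 355 [ 0.55554824 -0.16067212  0.055     ] [ 0.54431278 -0.41240232  0.055     ]
side 88.41385351638392 0.5204498459487926
side 88.17533810881662 0.5891574761665359
258 137 228 [ 0.5280687  -0.15437409] [ 0.52073839 -0.26262141]
270 139 228 [ 0.54131647 -0.15714869] [ 0.53530573 -0.26328687]
295 139 228 [ 0.56922203 -0.15842144] [ 0.56565526 -0.26467328]
305 136 228 [ 0.58046368 -0.15568138] [ 0.57779543 -0.26522785]
```

Run:
```python
from h import *
p,R,s=cur(); plan(p,R,[.554,-.2145,.035],88.35,5)
```

```text
{"offset":[0.001, 0.0008, 0.0351],"rot":[-0.01, 0.03, -0.18]}
{"offset":[0.001, 0.0008, 0.0351],"rot":[0.0, 0.0, -0.18]}
{"offset":[0.001, 0.0008, 0.0351],"rot":[-0.0, 0.0, -0.18]}
{"offset":[0.001, 0.0008, 0.0351],"rot":[0.0, 0.0, -0.18]}
{"offset":[0.001, 0.0008, 0.0351],"rot":[0.0, 0.0, -0.18]}
```

Call:
{"method": "carry_out", "body": {"rows": [{"offset": [0.0025, 0.002, 0.04], "rot": [0, 0, -0.5], "gripper": 1}, {"offset": [0.0025, 0.002, 0.045], "rot": [0, 0, -0.4], "gripper": 1}, {"offset": [0, 0, 0.04], "rot": [0, 0, 0], "gripper": 1}, {"offset": [0, 0, 0.027], "rot": [0, 0, 0], "gripper": 1}, {"offset": [0, 0, 0.016], "rot": [0, 0, 0], "gripper": 1}, {"offset": [0, 0, 0.0075], "rot": [0, 0, 0], "gripper": 1}, {"offset": [0, 0, 0], "rot": [0, 0, 0], "gripper": 1}, {"offset": [0, 0, 0], "rot": [0, 0, 0], "gripper": 1}]}}

```text
time: 3.08
position: [0.5558, -0.2134, 0.0363]
tool_rot: [2.25, 2.19, 0.001]
ft_force: [-0.5, -0.8, 0.2]
grip_width: 1.0
```

Run:
```python
from h import *
from bench import cams
d=cams.get_image("wrist"); cv2.imwrite("pics/w4.png",d["img"][:,:,::-1])
p,R,s=cur(); print(p,np.degrees(np.arctan2(R[1,0],R[0,0])),s["ft_force"])
```

```text
[ 0.55578326 -0.213316    0.0362314 ] 88.4648182006401 [-0.71529994 -0.70488235 -0.63755938]
```

View pics/w4.png

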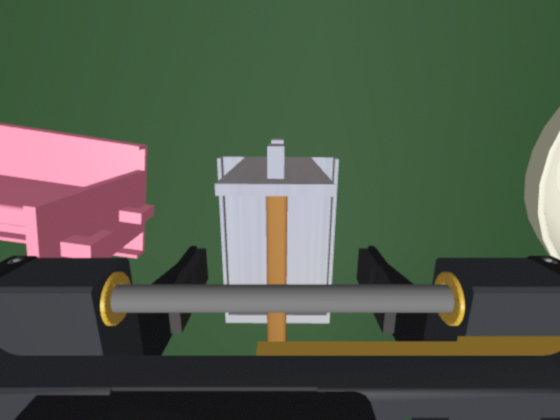

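The rib at column 277 lies midway between the jaws, which centre at about column 282. Closing now.

Call:
{"method": "carry_out", "body": {"rows": [{"offset": [0, 0, 0], "rot": [0, 0, 0], "gripper": 0}, {"offset": [0, 0, 0], "rot": [0, 0, 0], "gripper": 0}, {"offset": [0, 0, 0], "rot": [0, 0, 0], "gripper": 0}, {"offset": [0, 0, 0], "rot": [0, 0, 0], "gripper": 0}, {"offset": [0, 0, 0], "rot": [0, 0, 0], "gripper": 0}, {"offset": [0, 0, 0], "rot": [0, 0, 0], "gripper": 0}], "grip_force": 45}}

```text
time: 3.88
position: [0.5549, -0.213, 0.035]
tool_rot: [-2.251, -2.192, 0.0]
ft_force: [0.5, -0.5, 1.4]
grip_width: 0.404
```

Call:
{"method": "carry_out", "body": {"rows": [{"offset": [0, 0, 0], "rot": [0, 0, 0], "gripper": 0}, {"offset": [0, 0, 0], "rot": [0, 0, 0], "gripper": 0}, {"offset": [0, 0, 0], "rot": [0, 0, 0], "gripper": 0}, {"offset": [0, 0, 0], "rot": [0, 0, 0], "gripper": 0}, {"offset": [0, 0, 0], "rot": [0, 0, 0], "gripper": 0}]}}

```text
time: 4.5
position: [0.5543, -0.2131, 0.035]
tool_rot: [-2.25, -2.191, 0.001]
ft_force: [-2.9, -0.7, 2.2]
grip_width: 0.111
```

Call:
{"method": "carry_out", "body": {"rows": [{"offset": [0, 0, -0.006], "rot": [0, 0, 0], "gripper": 0}, {"offset": [0, 0, -0.02], "rot": [0, 0, 0], "gripper": 0}, {"offset": [0, 0, -0.03], "rot": [0, 0, 0], "gripper": 0}, {"offset": [0, 0, -0.035], "rot": [0, 0, 0], "gripper": 0}, {"offset": [0, 0, -0.025], "rot": [0, 0, 0], "gripper": 0}, {"offset": [0, 0, -0.009], "rot": [0, 0, 0], "gripper": 0}, {"offset": [0, 0, 0], "rot": [0, 0, 0], "gripper": 0}]}}

```text
time: 5.38
position: [0.5553, -0.213, 0.1607]
tool_rot: [2.25, 2.191, 0.001]
ft_force: [-0.6, -0.1, -2.7]
grip_width: 0.113
```

Run:
```python
from h import *
from bench import cams
d=cams.get_image("wrist"); cv2.imwrite("pics/w5.png",d["img"][:,:,::-1])
p,R,s=cur(); print(p,np.degrees(np.arctan2(R[1,0],R[0,0])),s["ft_force"],s["torque"],s["grip_width"])
yaw=np.radians(67.4);u=np.array([np.cos(yaw),np.sin(yaw)])
g=np.array([.531,.1275])-u*(.0585+.055); print(g); plan(p,R,[g[0],g[1],.16],67.4,8)
```

```text
[ 0.55461495 -0.21296738  0.15963492] 88.47003074154887 [-0.74541382  0.52021649 -2.7986976 ] [-0.03669606 -0.11495618  0.01174905] 0.11378810985424095
[0.48738248 0.02271564]
{"offset":[0.0292, -0.0092, -0.0],"rot":[-0.03, -0.0, 2.63]}
{"offset":[0.0288, -0.0105, -0.0],"rot":[-0.0, -0.0, 2.63]}
{"offset":[0.0283, -0.0118, -0.0],"rot":[-0.0, -0.0, 2.63]}
{"offset":[0.0277, -0.0131, -0.0],"rot":[-0.0, -0.0, 2.63]}
{"offset":[0.0271, -0.0144, -0.0],"rot":[-0.0, -0.0, 2.63]}
{"offset":[0.0264, -0.0156, -0.0],"rot":[0.0, -0.0, 2.63]}
{"offset":[0.0256, -0.0168, -0.0],"rot":[0.0, -0.0, 2.63]}
{"offset":[0.0248, -0.018, -0.0],"rot":[0.0, -0.0, 2.63]}
```

View pics/w5.png

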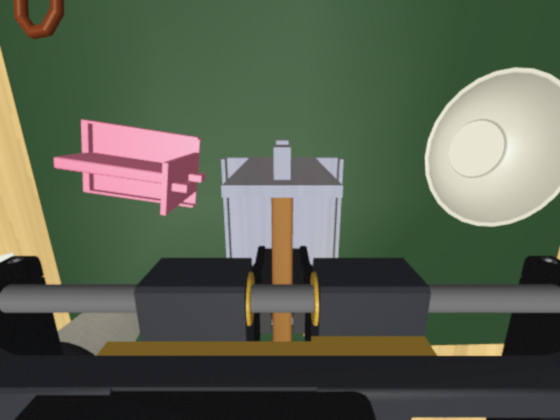

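Call:
{"method": "carry_out", "body": {"rows": [{"offset": [0.015, -0.0045, 0], "rot": [0, 0, 1.5], "gripper": 0}, {"offset": [0.029, -0.01, 0], "rot": [0, 0, 3], "gripper": 0}, {"offset": [0.0385, -0.015, 0], "rot": [0, 0, 3.5], "gripper": 0}, {"offset": [0.038, -0.0175, 0], "rot": [0, 0, 3.5], "gripper": 0}, {"offset": [0.037, -0.02, 0], "rot": [0, 0, 3.5], "gripper": 0}, {"offset": [0.032, -0.019, 0], "rot": [0, 0, 3], "gripper": 0}, {"offset": [0.0185, -0.0125, 0], "rot": [0, 0, 2], "gripper": 0}, {"offset": [0.0095, -0.007, 0], "rot": [0, 0, 1], "gripper": 0}, {"offset": [0, 0, 0], "rot": [0, 0, 0], "gripper": 0}, {"offset": [0, 0, 0], "rot": [0, 0, 0], "gripper": 0}]}}

```text
time: 6.68
position: [0.4914, 0.0207, 0.1594]
tool_rot: [-2.613, -1.744, 0.002]
ft_force: [-0.1, 0.3, -3.0]
grip_width: 0.111
```

Run:
```python
from h import *
from bench import cams
import pickle
D={}
for n in ["wrist","top","scene"]:
    d=cams.get_image(n);D[n]=d; cv2.imwrite(f"pics/{n}6.png",d["img"][:,:,::-1])
pickle.dump(D,open("d6.pkl","wb"))
p,R,s=cur(); print(p,np.degrees(np.arctan2(R[1,0],R[0,0])),s["ft_force"],s["torque"],s["grip_width"])
a=cv2.resize(D["top"]["img"][170:260,190:290,::-1],None,fx=6,fy=6,interpolation=2);cv2.imwrite("pics/top6c.png",a)
```

```text
[0.49167406 0.02065283 0.15973918] 67.40074745489986 [-0.97827878 -0.33443831 -2.64008689] [-0.06173373 -0.04553187 -0.0070973 ] 0.11190239164819474
```

View pics/wrist6.png

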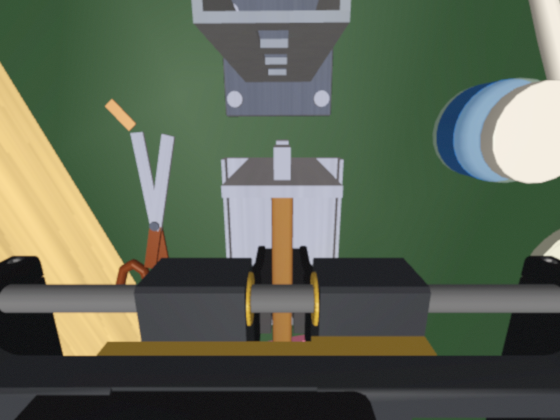

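View pics/top6c.png

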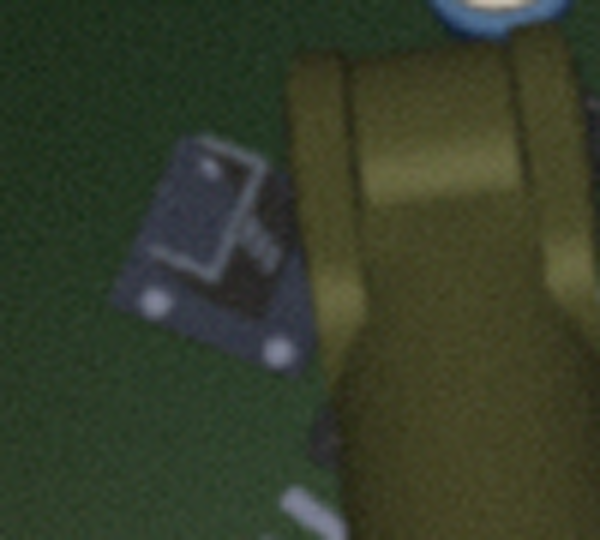

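View pics/scene6.png

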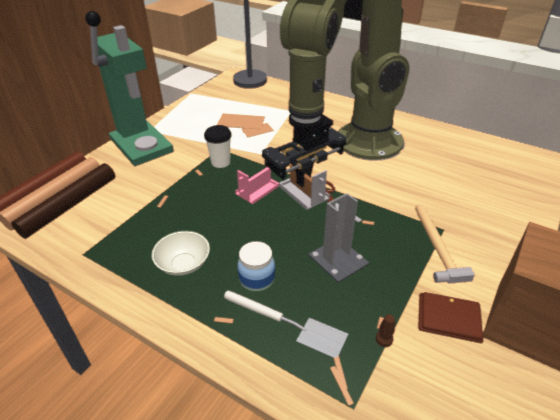

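Run:
```python
from h import *
import pickle
d=pickle.load(open("d6.pkl","rb"))["wrist"]
a=cv2.resize(d["img"][0:200,190:365,::-1],None,fx=3,fy=3,interpolation=2);a=a[:600,:];cv2.imwrite("pics/w6c.png",a)
```

```text
(no output)
```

View pics/w6c.png

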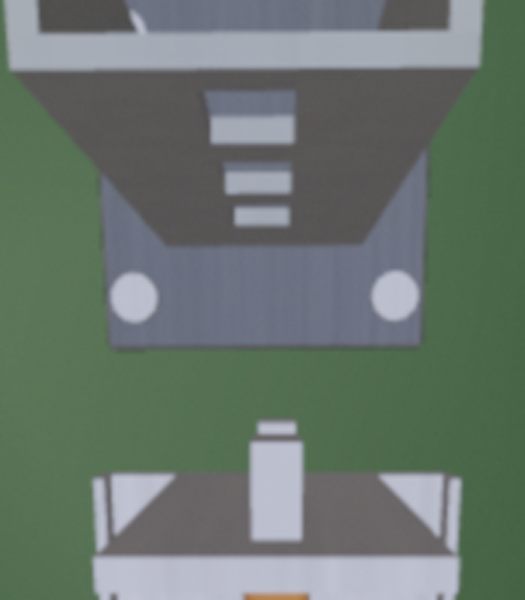

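```bash
cat >> h.py <<'E'
def rel(d,p,R,pts):
    for n,q,z in pts:
        X=ray(d,q,z); print(n,np.round(X,4),"tool-frame",np.round(R.T@(X-p),4))
def cq(c,o,s): return (c[0]+.5)/s-.5+o[0],(c[1]+.5)/s-.5+o[1]
E
python3 - <<'E'
from h import *
import pickle
d=pickle.load(open("d6.pkl","rb"))["wrist"]
p,R,s=cur()
zt=.1597-.035
f=lambda x,y:cq((x,y),(190,0),3)
rel(d,p,R,[("postTL",f(10,71),.18),("postTR",f(481,67),.18),("baseL",f(165,246),.008),("baseR",f(362,243),.008),("footL",f(109,348),.008),("footR",f(421,346),.008),
("plateTopL",f(97,556),zt+.09),("plateTopR",f(460,556),zt+.09),("plateBotL",f(175,474),zt),("plateBotR",f(380,474),zt),("tabtipL",f(249,441),zt+.079),("tabtipR",f(303,441),zt+.079),
("slot1L",f(211,144),.14),("slot1R",f(295,144),.14),("slot2L",f(225,193),.095),("slot2R",f(292,193),.095)])
E
```

```text
postTL [0.5057 0.1394 0.18  ] tool-frame [ 0.115  -0.0327 -0.0203]
postTR [0.5614 0.1168 0.18  ] tool-frame [ 0.1155  0.0274 -0.0203]
baseL [0.5055 0.1399 0.008 ] tool-frame [ 0.1155 -0.033   0.1517]
baseR [0.5617 0.1175 0.008 ] tool-frame [0.1163 0.0275 0.1517]
footL [0.4768 0.1196 0.008 ] tool-frame [ 0.0856 -0.0517  0.1517]
footR [0.5681 0.0823 0.008 ] tool-frame [0.0863 0.0469 0.1517]
plateTopL [0.4977 0.0821 0.2147] tool-frame [ 0.059  -0.0181 -0.055 ]
plateTopR [0.5341 0.067  0.2147] tool-frame [ 0.059   0.0213 -0.055 ]
plateBotL [0.4964 0.082  0.1247] tool-frame [ 0.0584 -0.0192  0.035 ]
plateBotR [0.5347 0.066  0.1247] tool-frame [0.0585 0.0223 0.035 ]
tabtipL [0.5171 0.0864 0.2037] tool-frame [ 0.0705 -0.0018 -0.044 ]
tabtipR [0.5229 0.084  0.2037] tool-frame [ 0.0705  0.0045 -0.044 ]
slot1L [0.527  0.1308 0.14  ] tool-frame [ 0.1153 -0.0098  0.0197]
slot1R [0.5401 0.1254 0.14  ] tool-frame [0.1153 0.0045 0.0197]
slot2L [0.5269 0.131  0.095 ] tool-frame [ 0.1154 -0.0098  0.0647]
slot2R [0.5403 0.1254 0.095 ] tool-frame [0.1154 0.0047 0.0647]
```

Call:
{"method": "carry_out", "body": {"rows": [{"offset": [0, -0.002, 0.008], "rot": [0, 0, -0.3], "gripper": 0}, {"offset": [0.004, -0.0018, 0.014], "rot": [0, 0, -0.3], "gripper": 0}, {"offset": [0.01, 0, 0.012], "rot": [0, 0, 0], "gripper": 0}, {"offset": [0.012, 0, 0.0067], "rot": [0, 0, 0], "gripper": 0}, {"offset": [0.008, 0, 0], "rot": [0, 0, 0], "gripper": 0}, {"offset": [0.003, 0, 0], "rot": [0, 0, 0], "gripper": 0}, {"offset": [0, 0, 0], "rot": [0, 0, 0], "gripper": 0}, {"offset": [0, 0, 0], "rot": [0, 0, 0], "gripper": 0}]}}

```text
time: 7.82
position: [0.5021, 0.0568, 0.1196]
tool_rot: [2.603, 1.757, 0.0]
ft_force: [-0.2, -0.5, -2.9]
grip_width: 0.109
```

Run:
```python
from h import *
from bench import cams
import pickle
d=cams.get_image("wrist");pickle.dump(d,open("d7.pkl","wb"))
p,R,s=cur(); print(p,np.degrees(np.arctan2(R[1,0],R[0,0])),s["ft_force"],s["torque"],s["grip_width"])
cv2.imwrite("pics/w7c.png",cv2.resize(d["img"][0:200,150:400,::-1],None,fx=3,fy=3,interpolation=2))
```

```text
[0.50207668 0.05676076 0.11951849] 68.02693665904394 [ 0.14103993  0.517755   -2.61980054] [-0.00947387 -0.04796213 -0.04556326] 0.1138996238141379
```

View pics/w7c.png

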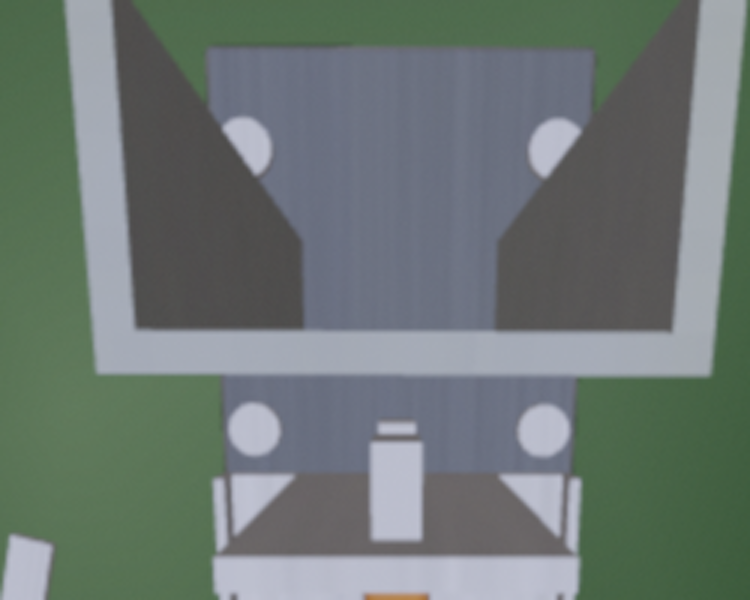

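Run:
```python
from h import *
import pickle
d=pickle.load(open("d7.pkl","rb"))
p,R,s=cur(); zt=p[2]-.035
f=lambda x,y:cq((x,y),(150,0),3)
rel(d,p,R,[("postTL",f(96,374),.18),("postTR",f(713,376),.18),("footBL",f(206,47),.008),("footBR",f(596,49),.008),
("plateTopL",f(217,556),zt+.09),("plateTopR",f(580,556),zt+.09),("plateBotL",f(296,474),zt),("plateBotR",f(499,474),zt),("tabtipL",f(369,441),zt+.079),("tabtipR",f(423,441),zt+.079)])
```

```text
postTL [0.5057 0.1396 0.18  ] tool-frame [ 0.0781 -0.0276 -0.0605]
postTR [0.5614 0.1169 0.18  ] tool-frame [ 0.0779  0.0326 -0.0605]
footBL [0.5179 0.22   0.008 ] tool-frame [ 0.1573 -0.0464  0.1114]
footBR [0.6092 0.1827 0.008 ] tool-frame [0.1569 0.0522 0.1115]
plateTopL [0.5076 0.1183 0.1745] tool-frame [ 0.0591 -0.0179 -0.055 ]
plateTopR [0.5443 0.1034 0.1745] tool-frame [ 0.0591  0.0217 -0.055 ]
plateBotL [0.5066 0.1181 0.0845] tool-frame [ 0.0586 -0.0187  0.035 ]
plateBotR [0.5449 0.1026 0.0845] tool-frame [0.0586 0.0225 0.035 ]
tabtipL [0.5271 0.1228 0.1635] tool-frame [ 0.0706 -0.0015 -0.044 ]
tabtipR [0.5329 0.1204 0.1635] tool-frame [ 0.0706  0.0048 -0.044 ]
```

The tray is within 1 mm of the centre line, the yaw error is about 0.2°, and the gap is 19 mm. Pushing in.

Call:
{"method": "carry_out", "body": {"rows": [{"offset": [0.003, 0.0008, 0], "rot": [0, 0, 0.2], "gripper": 0}, {"offset": [0.004, 0, 0], "rot": [0, 0, 0], "gripper": 0}, {"offset": [0.004, 0, 0], "rot": [0, 0, 0], "gripper": 0}, {"offset": [0.003, 0, 0], "rot": [0, 0, 0], "gripper": 0}, {"offset": [0.003, 0, 0], "rot": [0, 0, 0], "gripper": 0}, {"offset": [0.0015, 0, 0], "rot": [0, 0, 0], "gripper": 0}, {"offset": [0, 0, 0], "rot": [0, 0, 0], "gripper": 0}, {"offset": [0, 0, 0], "rot": [0, 0, 0], "gripper": 0}]}}

```text
time: 8.88
position: [0.5097, 0.074, 0.1193]
tool_rot: [2.607, 1.754, -0.0]
ft_force: [-0.2, 0.1, -2.6]
grip_width: 0.109
```

Run:
```python
from h import *
from bench import cams
import pickle
d=cams.get_image("wrist");pickle.dump(d,open("d8.pkl","wb"))
p,R,s=cur(); print(p,np.degrees(np.arctan2(R[1,0],R[0,0])),s["ft_force"],s["torque"],s["grip_width"])
cv2.imwrite("pics/w8c.png",cv2.resize(d["img"][0:200,150:400,::-1],None,fx=3,fy=3,interpolation=2))
```

```text
[0.509672   0.07393586 0.11931319] 67.85875708895531 [ 0.28614532  0.21832822 -2.70555889] [-0.04482136 -0.08798844  0.03588782] 0.10965180678156335
```

View pics/w8c.png

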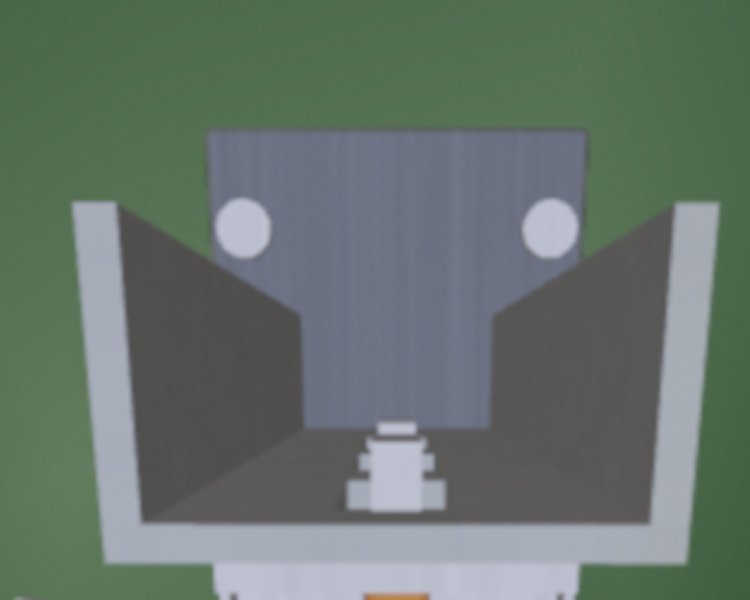

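Both tabs are through the slots and centred: the upper tab is at crop column 397, between slot edges 347 and 445. I see no contact force. Next I press flat and lower.

Call:
{"method": "carry_out", "body": {"rows": [{"offset": [0.0008, 0, 0], "rot": [0, 0, 0], "gripper": 0}, {"offset": [0, 0, 0.003], "rot": [0, 0, 0], "gripper": 0}, {"offset": [0, 0, 0.004], "rot": [0, 0, 0], "gripper": 0}, {"offset": [0, 0, 0.003], "rot": [0, 0, 0], "gripper": 0}, {"offset": [0, 0, 0.002], "rot": [0, 0, 0], "gripper": 0}, {"offset": [0, 0, 0], "rot": [0, 0, 0], "gripper": 0}, {"offset": [0, 0, 0], "rot": [0, 0, 0], "gripper": 0}]}}

```text
time: 9.8
position: [0.5097, 0.0745, 0.1069]
tool_rot: [-2.607, -1.753, 0.001]
ft_force: [-0.6, -2.6, -4.2]
grip_width: 0.112
```

Call:
{"method": "carry_out", "body": {"rows": [{"offset": [0, 0, 0.0015], "rot": [0, 0, 0], "gripper": 0}, {"offset": [0, 0, 0.0015], "rot": [0, 0, 0], "gripper": 0}, {"offset": [0, 0, 0.001], "rot": [0, 0, 0], "gripper": 0}, {"offset": [0, 0, 0], "rot": [0, 0, 0], "gripper": 0}, {"offset": [0, 0, 0], "rot": [0, 0, 0], "gripper": 0}]}}

```text
time: 10.42
position: [0.5101, 0.0743, 0.1038]
tool_rot: [2.606, 1.753, -0.001]
ft_force: [-2.8, -5.3, 2.5]
grip_width: 0.113
```

Run:
```python
from h import *
from bench import cams
d=cams.get_image("wrist")
p,R,s=cur(); print(p,np.degrees(np.arctan2(R[1,0],R[0,0])),s["ft_force"],s["torque"],s["grip_width"])
cv2.imwrite("pics/w9c.png",cv2.resize(d["img"][0:200,150:400,::-1],None,fx=3,fy=3,interpolation=2))
```

```text
[0.51012512 0.0743182  0.1038183 ] 67.84793711130733 [-3.09870753 -4.5693306   2.95144363] [-0.91745729  0.511334   -0.02018189] 0.11360904434042268
```

View pics/w9c.png

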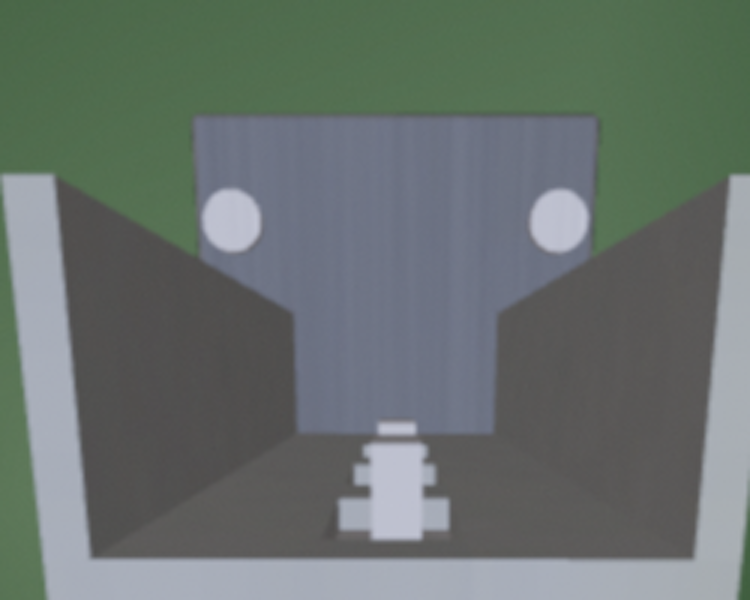

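The upward force appeared at TCP z 0.1038, which puts the tray underside at 0.069, so it is seated. Releasing.

Call:
{"method": "carry_out", "body": {"rows": [{"offset": [0, 0, 0], "rot": [0, 0, 0], "gripper": 0.2}, {"offset": [0, 0, 0], "rot": [0, 0, 0], "gripper": 0.3}, {"offset": [0, 0, 0], "rot": [0, 0, 0], "gripper": 0.4}, {"offset": [0, 0, 0], "rot": [0, 0, 0], "gripper": 0.5}, {"offset": [0, 0, 0], "rot": [0, 0, 0], "gripper": 0.6}, {"offset": [0, 0, 0], "rot": [0, 0, 0], "gripper": 0.6}, {"offset": [0, 0, 0], "rot": [0, 0, 0], "gripper": 0.6}]}}

```text
time: 11.35
position: [0.51, 0.0748, 0.1033]
tool_rot: [2.606, 1.754, -0.0]
ft_force: [-1.1, -0.3, -0.5]
grip_width: 0.594
```

Run:
```python
from h import *
from bench import cams
d=cams.get_image("wrist")
p,R,s=cur(); print(p,s["ft_force"],s["torque"],s["grip_width"])
cv2.imwrite("pics/w10.png",d["img"][...,::-1])
```

```text
[0.51000036 0.07480872 0.10331317] [ 0.46168528 -0.63239289  0.7186129 ] [ 0.00922735 -0.02185081  0.04705979] 0.594695789837295
```

View pics/w10.png

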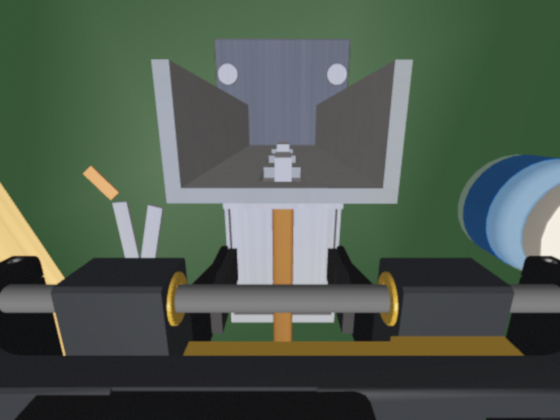

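The fingers are clear on both sides of the rib (column 283) and the force is zero. I'll retract upward and back.

Call:
{"method": "carry_out", "body": {"rows": [{"offset": [0, 0, -0.01], "rot": [0, 0, 0], "gripper": 0.6}, {"offset": [0, 0, -0.025], "rot": [0, 0, 0], "gripper": 0.6}, {"offset": [0, 0, -0.04], "rot": [0, 0, 0], "gripper": 0.6}, {"offset": [-0.02, 0, -0.045], "rot": [0, 0, 0], "gripper": 0.6}, {"offset": [-0.04, 0, -0.03], "rot": [0, 0, 0], "gripper": 0.6}, {"offset": [-0.04, 0, 0], "rot": [0, 0, 0], "gripper": 0.6}, {"offset": [-0.02, 0, 0], "rot": [0, 0, 0], "gripper": 0.6}, {"offset": [0, 0, 0], "rot": [0, 0, 0], "gripper": 0.6}, {"offset": [0, 0, 0], "rot": [0, 0, 0], "gripper": 0.6}]}}

```text
time: 12.52
position: [0.4652, -0.035, 0.2537]
tool_rot: [2.605, 1.756, 0.001]
ft_force: [0.3, -0.2, -0.3]
grip_width: 0.601
```

Run:
```python
from h import *
from bench import cams
import pickle
D={}
for n in ["wrist","scene","top"]:
    d=cams.get_image(n);D[n]=d;cv2.imwrite(f"pics/{n}11.png",d["img"][...,::-1])
pickle.dump(D,open("d11.pkl","wb"))
p,R,s=cur(); print(p,s["ft_force"],s["time"])
cv2.imwrite("pics/w11c.png",cv2.resize(D["wrist"]["img"][0:200,170:400,::-1],None,fx=3,fy=3,interpolation=2))
```

```text
[ 0.46512345 -0.03498756  0.25335641] [-0.19406026 -0.34459892 -0.1752063 ] 12.675
```

View pics/w11c.png

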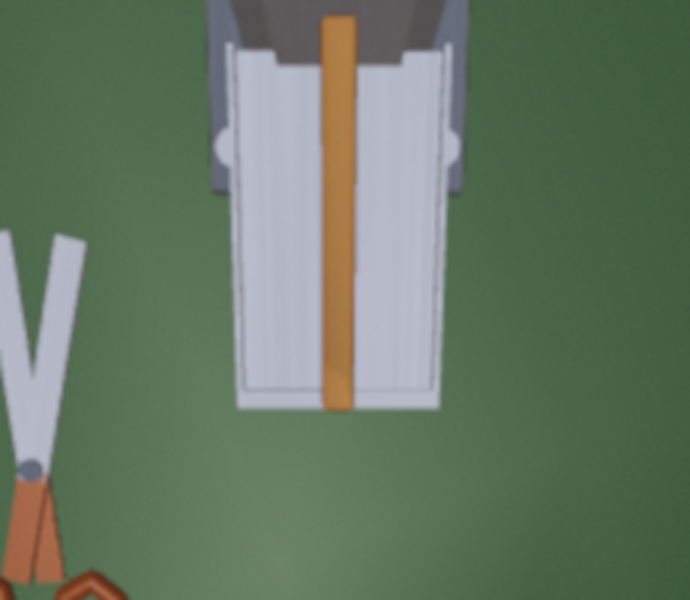

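View pics/scene11.png

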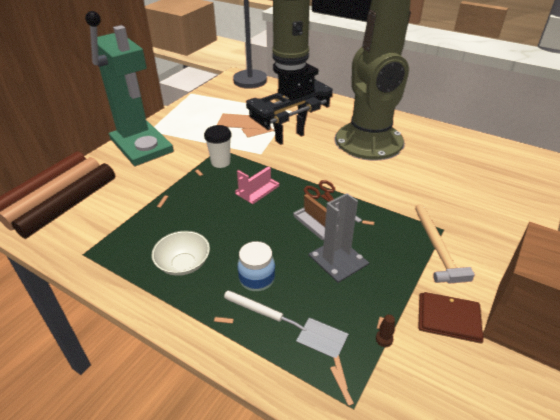

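Run:
```python
from h import *
import pickle
d=pickle.load(open("d11.pkl","rb"))["wrist"]
yaw=np.radians(67.75);U=np.array([(.5057+.5614)/2,(.1396+.1169)/2]);c,s=np.cos(yaw),np.sin(yaw)
f=lambda x,y:cq((x,y),(170,0),3)
# plate base/post line from earlier looks; expected tray front x=-.110, half width .035
for n,q,z in [("frontL rim",f(237,409),.069),("frontR rim",f(440,409),.069),("ribFrontL",f(323,409),.124),("ribFrontR",f(354,409),.124),("rimRearL",f(228,43),.081),("rimRearR",f(451,43),.081)]:
    X=ray(d,q,z)[:2]-U; print(n,np.round([c*X[0]+s*X[1],-s*X[0]+c*X[1]],4))
```

```text
frontL rim [-0.1111  0.0354]
frontR rim [-0.1108 -0.0371]
ribFrontL [-0.109  0.004]
ribFrontR [-0.109  -0.0053]
rimRearL [-0.0004  0.034 ]
rimRearR [-0.0001 -0.0353]
```

The tray measures x about -0.5 mm, y about -0.7 mm, and square, with its front corners where a fully hung tray should have them. Handing in.

```bash
python3 -c "
from bench import workorder
print(workorder.close_job())"
```

```text
the job is handed in; nothing more can be done
None
```

The grey tray is hanging on the upright in the upper two slots, and the job was handed in at about 12.7 s of the 42 s allowed. No verdict was reported.

I gripped the tray by its wooden rib about 6 mm higher than the suggested point, to keep the gripper's body clear of the pink look-alike. I then lined it up with the wrist camera, pushed both tabs through the slots, pressed it flat and lowered it. The tool felt a rising upward force with the tray's underside at about 69 mm. I let go there and backed the arm away.

**Last checks:**
- **Position:** the wrist picture after release puts the tray within about 1 mm of the front plane and of the centre line.
- **Square:** its two front corners agree to 0.3 mm, so it is square to the post.
- **Height and level:** I did not measure height on its own after release. It is inferred from the tool height at seating, and the camera readings that assumed 69 mm agreed to about 2 mm. Level was not measured separately either.
- **Bystanders:** in the last scene picture they stand where they were, by eye, and the wrist force was near zero.

**Disagreement:** the first top-camera and wrist-camera readings of the tray differed by about 3 mm. I relied on the wrist view for the grasp and the alignment.

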